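# Set the gift tin back up and hold the display light at full

## Robot

A 6-joint arm with a two-finger parallel gripper is mounted at the origin on the work surface. World frame = base frame: x ahead of the robot, y to its left, z up, the work surface at z = 0. Lengths are in m, angles in degrees, forces in N, time in s.
With the tool pointing down it reaches from about 0.35 to 0.875 m from the base axis. Payload 4.2 kg.
Tool frame: the origin (TCP) lies where the fingers leave the gripper's body, on its centre line; the fingertips stand 70 mm ahead of it and the grasp point (between the pads) lies 51 mm ahead of it; z points along the fingers, y is the direction in which the jaws open and shut (so a half turn about z gives the same grasp; the last joint's range is limited). The gripper opens to 87 mm and grips with 3 to 60 N. Pads are 19 mm wide; open, the fingers measure 117 mm over their backs; the gripper's body (75 mm by 190 mm) begins 51 mm behind the grasp point.
Start: joints at [79.847, 22.042, 0.453, 0, -68.411, -14.817], TCP at [0.264, 0.567, 0.292] pointing down, gripper open.
Joint ranges: [-179.83, 179.83], [-69.29, 118.12], [-61.27, 80.66], [-181.25, 117.63], [-171.15, -9.14], [-177.46, 177.46]. Speed limits (degrees/s): [159.86, 159.86, 180, 180, 180, 180].

## Interface

Orientations are given as a 3x3 rotation matrix whose columns are the frame's x, y, z axes.
In Python, from station import sense, capture, camera_model, finish_job gives the robot as it stands.
- The arm moves only by the shell command python3 -m inch 'ROWS'. ROWS is JSON, a list of rows, each an object with "hand": the closure, from 0 (fully open) to 1 (shut); "slide": the shift along the world's x, y, z in cm, a list of three; "yaw": the turn about the world's z in rad. A call has 1 to 10 rows; each row is the pose to reach, as a shift and turn from the pose commanded when the call began; what a row does not reach only later rows make up. A row lasts 1/8 s, in which the tool goes at most 62.5 mm and 10.7 degrees, less where a joint would pass 70% of its speed; a pose out of reach is approached as far as the arm can. A call with a gripper value outside its range is refused whole. The fingers move at their own pace and stop on an object; the grip force is fixed at half the most. Time passes only in rows, so rows that repeat a pose let the fingers close. It gives the time, the measured TCP pose, the force and the opening at its end, in the units of the state.
- sense(): the state, without advancing time (a new reading comes with each control period).
- capture(name): name is "scene" or "top" or "wrist"; returns the picture (384x512x3 uint8, blue, green, red); there is no depth.
- camera_model(name): a dict with "mtx" (3x3 intrinsics, pixels), "xyz" and "orientation" of the camera in the world; the wrist camera has in their place "tool_from_camera" (4x4, takes a point from camera to tool coordinates, whose origin is the TCP and whose axes are the flange's). Camera axes: x right, y up, looking along -z (the intrinsics and any distortion apply to the point x, -y, -z); pixel columns grow to the right and rows downward; lengths in m; the calibration is good to about 2 mm. A picture is of the moment at which its call begins: read the wrist's pose just before it. camera_model takes no time and is no camera call.
- finish_job(): hands the job in, once; it reports no verdict.
The state is a dict: "time_s": time; "joints": joint angles; "joint_velocities": joint speeds; "effort": joint torques, N m; "tcp_pos": TCP position; "ee_rot": TCP orientation; "wrist_force": force on the tool from outside, world axes, zero at the start; "moment": the same for the moment, N m; "gripper_width": opening from 0.0 (shut) to 1.0 (fully open).
Only numpy, scipy, OpenCV 4.12 (cv2) and the standard library are available. Lean on these libraries where they do the work, as an engineer would, in place of code of your own. Each camera call takes 0.05 s, during which the arm holds its last target. There are 200 camera calls.

## Task

Stand the tipped gold gift tin upright, lid up, on its marked place in the row on the bamboo tray, between the cup and the tea caddy, and let go of it. Then light the display: press the red bar of the spring-return light dial down past its first two clicks to the third, at the bottom of its travel, and keep holding it there; the program finishes while holding. Leave everything else where it stands.

Things in the scene. Friction and masses are not known exactly. Their poses are not given: they have to be found in the camera images.
- tin: gold aluminium gift tin, 44 x 44 x 96 mm, about 150 g, with a brass lid (the last 20 mm, above a red band), lying on the tray roughly along the row. Origin: middle of its bottom face; its z axis runs from the bottom to the lid (96 mm), so it is level while the tin lies and must point up when it stands. At the start one flat side is on the tray, and the lid points roughly along the tray's +y
- tray: fixed bamboo tray, 130 mm (its x) x 360 mm (its y, along the row), floor 8 mm above the shelf, a lip 6 mm above that floor and 8 mm thick along the two long sides. Origin: middle of its underside, on the shelf
- gap (a point): middle of the tin's marked place, a dark 60 mm square outline, on the tray's floor (8 mm above the shelf), at the tray's middle; axes like the tray's
- cup: blue porcelain cup in the row, 64 mm across, 48 mm high, loose; about 145 mm to one side of the marked place along the row (either side). Origin: under its middle
- caddy: jade-green ceramic tea caddy in the row, 62 mm across, 50 mm high, loose; about 145 mm from the marked place on the other side from the cup. Origin: under its middle
- dial (a joint): angle of the light dial in rad: 0 at rest, where the spring brings it back; grows as the red bar is pressed down. Clicks (detents) at 0.3, 0.6 and 0.9; the hard stop is at 0.98. The dial never stays by itself; pressing takes about 3 to 7 N at the bar, rising before each click and easing as it is reached; holding the third takes about 6 N
- dial_bar: the dial's red press bar, round, level, 18 mm thick, 62 mm long. Origin on its centre line, 23 mm from the free end (39 from the inner end, the first 14 of which the dial arm covers). It moves on an upright circle of 85 mm radius about point dial_axis, on the unit's -x side: at rest 0.611 rad above level (centre line 134 mm above the shelf), at the third click 0.289 below level (61 mm)
- dial_axis (a point): point on the dial's level axis, 85 mm above the shelf, in the same upright plane as the origin of dial_bar, 42 mm outside the housing's face; axes like the unit's
- unit: fixed white light-control housing, 100 x 56 mm and 108 mm high, on a 130 x 75 mm foot. It lies on the -y side of its origin (y from -57 to -1 mm); the dial, 76 mm across, is on its +y face and the red bar reaches out over its -x side and towards +y. Origin: on the shelf under the dial
- teapot: blue porcelain teapot, 130 mm across its belly, 113 mm high, spout and handle reach 105 mm from the middle; origin under its middle; a bystander
- stand_a: clear acrylic cake stand, plate 130 mm across, 97 mm high; origin under its foot; a bystander
- stand_b: clear acrylic cake stand, the twin of stand_a; origin under its foot; a bystander
- dish: small jade-green ceramic dish, 96 mm across, 26 mm high; origin under its middle; a bystander
- vase: white ceramic vase, 90 mm across, 140 mm high; origin under its middle; a bystander
Things that resemble listed ones, but are neither listed nor needed, are in the scene too. What is shaped like the unit but pink or purple is not meant. Of the things that look like the tin, the larger one is meant.

How it is judged (in metres and radians):
On the way, in this order (a step that is already met when the one before it is completed fails the run):
1. the tin stands upright on its marked place between its neighbours, let go of (angle between tin's own z axis and vertical below 0.1 rad and x of tin in the frame of gap between -0.03 and 0.03 m and y of tin in the frame of gap between -0.03 and 0.03 m and z of tin in the frame of gap between -0.006 and 0.006 m and linear speed of tin below 0.03 m/s and contact force between tin and the fingers below 0.1 N and contact force between tin and the arm below 0.1 N), for 0.2 s.
2. the light dial is pressed to its third click and held there (value of joint dial above 0.8 rad and contact force between any of the fingers, the arm and dial_bar above 1 N), for 0.5 s.
At the end, for the whole second after the job is handed in: Tin upright within 0.1 rad, lid up, on the tray floor within 30 mm (along and across) of its marked place, untouched, at rest; cup and caddy upright, within 30 mm of their starts; dial beyond 0.8 rad (third click 0.9) and still, the robot pressing its bar with more than 1 N (all of step 1 and all of step 2 and angle between each of cup, caddy's own z axis and vertical below 0.15 rad and distance of each of cup, caddy from where it was at the start of the episode below 0.03 m and velocity of joint dial between -0.2 and 0.2 rad/s); the arm keeps its last pose, push and grip.
It fails at once if the cup or the caddy is tipped over or shoved more than 40 mm (angle between any of cup, caddy's own z axis and vertical above 0.5 rad or distance of any of cup, caddy from where it was at the start of the episode above 0.04 m).
It fails at once if one of the other things on the shelf is shoved more than 30 mm or tipped (distance of any of teapot, stand_a, stand_b, dish, vase from where it was at the start of the episode above 0.03 m or angle between any of teapot, stand_a, stand_b, dish, vase's own z axis and vertical above 0.4 rad).
It also fails if it takes over 72 s, if anything falls off the work surface, if the arm or the gripper's body presses on something with over 40 N, if the wrist force passes 120 N, or if a joint passes its speed limit or range.

## Working session

There is one attempt and no reset: what is moved stays moved. The work goes in short steps, Python scripts to look and compute and a shell command to move; the robot and the scene stay as the last step left them, time stands still between calls to the robot, and variables do not carry over. Pictures are saved under pics/ and viewed, about 8 in all and at most 12, crops included, and the job is handed in when it is done.

```bash
mkdir -p pics
cat > h.py <<'E'
import numpy as np, cv2
from station import sense, capture, camera_model, finish_job
def snap(n,f):
    s=sense(); im=capture(n); cv2.imwrite(f'pics/{f}.png',im); return s,im
def pose(n,s=None):
    m=camera_model(n); K=np.array(m['mtx'])
    if n!='wrist': return K,np.array(m['xyz']),np.array(m['orientation']),m
    T=np.eye(4);T[:3,:3]=s['ee_rot'];T[:3,3]=s['tcp_pos'];T=T@np.array(m['tool_from_camera'])
    return K,T[:3,3],T[:3,:3],m
def ray(n,uv,s=None):
    K,c,R,m=pose(n,s); d=np.linalg.inv(K)@[uv[0],uv[1],1]; d=R@(d*[1,-1,-1]); return c,d
def onz(n,uv,z,s=None):
    c,d=ray(n,uv,s); return c+d*(z-c[2])/d[2]
def tri(rays):
    A=0;b=0
    for c,d in rays:
        d=d/np.linalg.norm(d);P=np.eye(3)-np.outer(d,d);A=A+P;b=b+P@c
    x=np.linalg.solve(A,b); return x,[np.linalg.norm(np.cross(d/np.linalg.norm(d),x-c)) for c,d in rays]
def proj(n,p,s=None):
    K,c,R,m=pose(n,s); q=(R.T@(np.array(p)-c))*[1,-1,-1]; q=K@q; return q[:2]/q[2]
E
python3 - <<'E'
from h import *
ims=[]
for n in ('scene','top'):
    s,im=snap(n,n+'0'); ims.append(im); m=camera_model(n); print(n,m)
m=camera_model('wrist');print(m)
s,im=snap('wrist','wrist0')
for n in ('scene','top'): pass
print(s)
cv2.imwrite('pics/scene_b.png',cv2.resize(ims[0],(800,600)));cv2.imwrite('pics/top_b.png',cv2.resize(ims[1],(800,600)))
E
```

```text
scene {'mtx': array([[358.0233368 ,   0.        , 255.61303494],
       [  0.        , 358.0233368 , 190.9782805 ],
       [  0.        ,   0.        ,   1.        ]]), 'xyz': array([ 0.92774488, -0.46635134,  1.03288507]), 'orientation': array([[ 0.71093346, -0.58895895,  0.38431884],
       [ 0.70308643,  0.583124  , -0.40698388],
       [ 0.01559127,  0.55954782,  0.8286514 ]])}
top {'mtx': array([[400.88917727,   0.        , 261.45355088],
       [  0.        , 400.88917727, 184.13931616],
       [  0.        ,   0.        ,   1.        ]]), 'xyz': array([0.3608908 , 0.00771747, 1.34575242]), 'orientation': array([[-0.02907634,  0.99074475, -0.13258738],
       [-0.99935321, -0.02600512,  0.0248372 ],
       [ 0.02115937,  0.1332238 ,  0.99086008]])}
{'mtx': array([[275.11745738,   0.        , 255.76468904],
       [  0.        , 275.11745738, 194.32584041],
       [  0.        ,   0.        ,   1.        ]]), 'tool_from_camera': array([[-3.45258339e-04,  9.54616645e-01,  2.97837108e-01,
         8.25818337e-02],
       [ 9.99999824e-01,  4.73068315e-04, -3.57042850e-04,
        
[... 280 characters left out ...]
06753e-02,
       -6.84115026e+01, -1.48187768e+01]), 'joint_velocities': array([-0.05535421, -0.04462916,  0.16202384,  0.09586124, -0.03526544,
        0.01996475]), 'effort': array([-4.92876916e-04, -3.91690063e+01,  1.87935644e+01,  4.23192412e+00,
        1.35014221e-02, -6.73154273e-05]), 'tcp_pos': array([0.26364059, 0.56622931, 0.29131799]), 'ee_rot': array([[ 9.06455896e-01, -4.22299898e-01, -7.11140317e-04],
       [-4.22300486e-01, -9.06454224e-01, -1.74315034e-03],
       [ 9.15160667e-05,  1.88040381e-03, -9.99998228e-01]]), 'wrist_force': array([-0.32011336, -0.09875949, -0.63799617]), 'moment': array([-0.00620882, -0.00439414, -0.00034924]), 'gripper_width': 1.003139576488269}
```

View pics/scene_b.png

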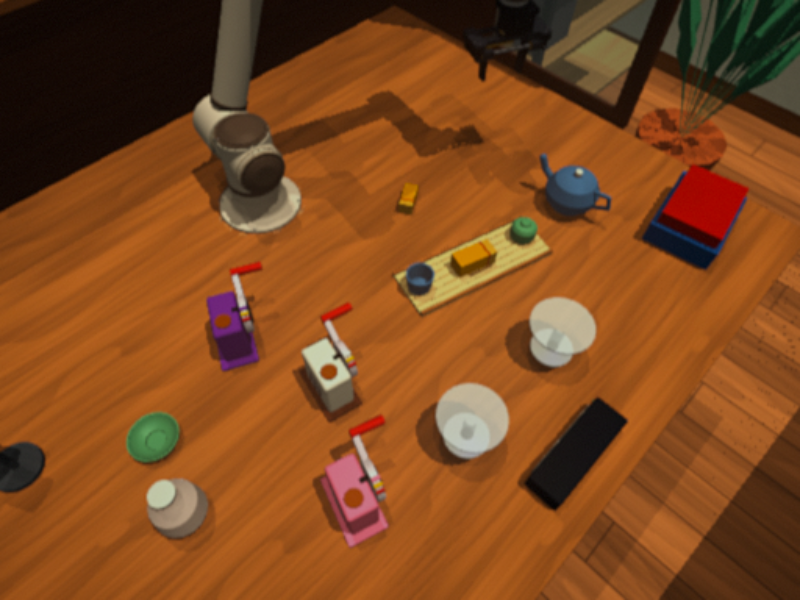

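View pics/top_b.png

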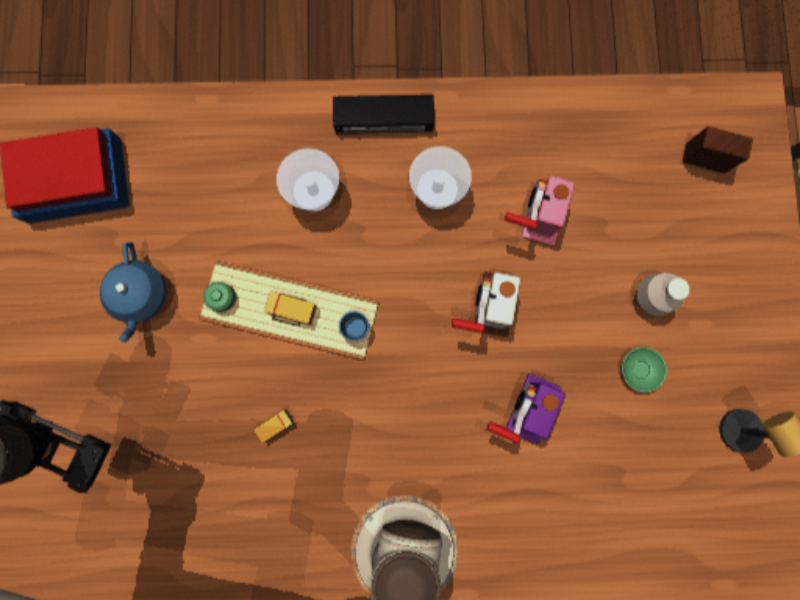

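The scene picture (800 px scale) shows two tin-like gold objects: one on the tray at (473,258) and a smaller one at (408,197). The white unit is at (330,375), with a purple unit at (232,325) and a pink one at (355,490). In the top picture the tin is at (292,308), the small tin at (274,427), and the white unit at (497,303) with its bar at (468,325). The tin meant is the larger one on the tray, and the unit meant is the white one. I'll confirm both in one enlarged crop.

Run:
```python
from h import *
t=cv2.imread('pics/top0.png');s=cv2.imread('pics/scene0.png')
def c(im,x,y,w=100,h=75): return cv2.resize(im[y:y+h,x:x+w],(400,300),interpolation=cv2.INTER_CUBIC)
a=np.vstack([np.hstack([c(t,125,160,120,90),c(t,270,160)]),np.hstack([c(s,250,130,110,82),c(s,185,185)])])
cv2.imwrite('pics/crop1.png',a)
```

```text
(no output)
```

View pics/crop1.png

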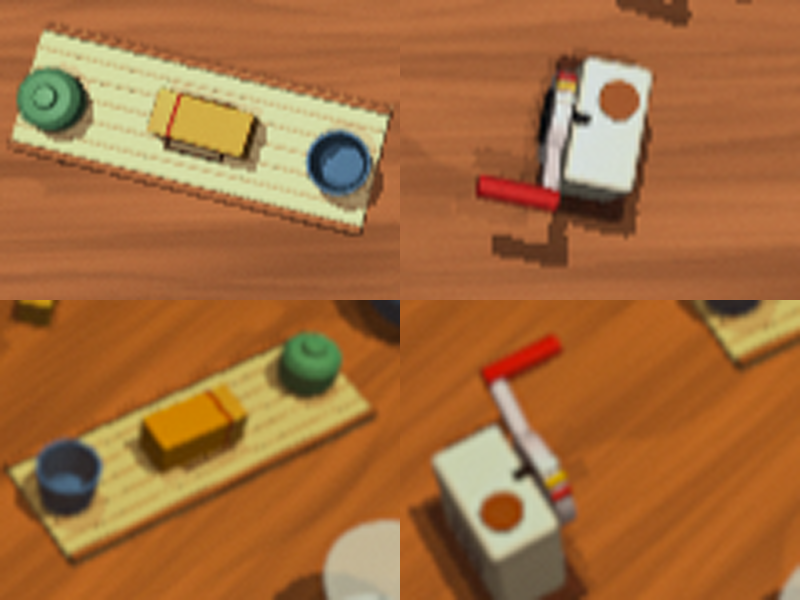

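The crop confirms it. Only the tin on the tray has the dark outline beside it, and its lid (beyond the red band) points toward the green caddy, i.e. +y. The white unit's bar runs from (481,187) to (557,200) in the top crop. Next I triangulate these.

Run:
```python
from h import *
np.set_printoptions(precision=4,suppress=True)
T1=lambda x,y:(125+x/3.3333,160+y/3.3333); T2=lambda x,y:(270+(x-400)/4,160+y/4)
S3=lambda x,y:(250+x/3.636,130+(y-300)/3.659); S4=lambda x,y:(185+(x-400)/4,185+(y-300)/4)
def both(n,t,s): x,e=tri([ray('top',t),ray('scene',s)]); print(n,x,np.round(e,4)); return x
f=both('bar free',T2(481,187),S4(558,345)); i=both('bar inner',T2(557,200),S4(488,375))
print('bar len',np.linalg.norm(f-i))
L1=both('tin lid',T1(154,110),S3(229,399)); L2=both('tin bot',T1(252,137),S3(149,440)); print(np.linalg.norm(L1-L2),np.degrees(np.arctan2(*(L1-L2)[[1,0]])))
cs=[onz('top',T1(*p),.014)for p in((45,25),(392,110),(362,235),(12,148))]
print(np.array(cs),'c',np.mean(cs,0)); d=cs[0]-cs[1]; print(np.degrees(np.arctan2(d[1],d[0])),np.linalg.norm(d),np.linalg.norm(cs[1]-cs[2]))
d=cs[3]-cs[2];print(np.degrees(np.arctan2(d[1],d[0])))
for n,p in(('cup',(340,160)),('caddy',(50,100))):print(n,onz('top',T1(*p),.05))
for p in((570,60),(652,75),(635,192),(567,182)):print('housing',onz('top',T2(*p),.108))
```

```text
bar free [ 0.4542 -0.1056  0.1298] [0.0035 0.0035]
bar inner [ 0.4417 -0.1625  0.1373] [0.0029 0.0029]
bar len 0.05868625421955658
tin lid [0.5125 0.2679 0.0469] [0.0013 0.0013]
tin bot [0.4862 0.176  0.0405] [0.0016 0.0016]
0.09582874557163805 74.0248736136248
[[0.6061 0.3845 0.014 ]
 [0.5109 0.0382 0.014 ]
 [0.3874 0.0706 0.014 ]
 [0.483  0.4156 0.014 ]] c [0.4969 0.2272 0.014 ]
74.62825133621358 0.35916904452272114 0.12773543609272853
74.49594592076727
cup [0.4595 0.0888 0.05  ]
caddy [0.5255 0.3686 0.05  ]
housing [ 0.5512 -0.1841  0.108 ]
housing [ 0.5377 -0.248   0.108 ]
housing [ 0.4464 -0.2299  0.108 ]
housing [ 0.4556 -0.1774  0.108 ]
```

```bash
python3 -m inch '[{"hand":0.3,"slide":[6,-8,0],"yaw":-0.18},{"hand":0.3,"slide":[12,-16,0],"yaw":-0.5},{"hand":0.3,"slide":[18,-23,0],"yaw":-0.8},{"hand":0.3,"slide":[24.4,-31.1,0],"yaw":-1.2},{"hand":0.3,"slide":[24.4,-31.1,-3],"yaw":-1.414},{"hand":0.3,"slide":[24.4,-31.1,-3],"yaw":-1.414},{"hand":0.3,"slide":[24.4,-31.1,-3],"yaw":-1.414},{"hand":0.3,"slide":[24.4,-31.1,-3],"yaw":-1.414},{"hand":0.3,"slide":[24.4,-31.1,-3],"yaw":-1.414},{"hand":0.3,"slide":[24.4,-31.1,-3],"yaw":-1.414}]'
python3 - <<'E'
from h import *
s,im=snap('wrist','w1');np.save('s1.npy',s,allow_pickle=True)
cv2.imwrite('pics/w1b.png',cv2.resize(im,(800,600)));print(s['tcp_pos'],s['ee_rot'],s['gripper_width'],s['joints'],s['time_s'])
E
```

```text
time_s: 1.4
tcp_pos: [0.5076, 0.2558, 0.2622]
ee_rot: [[-0.273, -0.962, -0.0], [-0.962, 0.273, -0.0], [0.0, 0.0, -1.0]]
wrist_force: [-0.3, -0.4, 0.1]
gripper_width: 0.698
[0.50761002 0.2558202  0.26218717] [[-2.73378056e-01 -9.61906656e-01 -1.51230548e-04]
 [-9.61906666e-01  2.73378063e-01 -2.26367278e-05]
 [ 6.31175335e-05  1.39281288e-04 -9.99999988e-01]] 0.6979073904869879 [ 4.30719663e+01  1.79108653e+01 -1.02641386e+01 -5.63760504e-03
 -6.18322116e+01 -5.89346852e+01] 1.4
```

View pics/w1b.png

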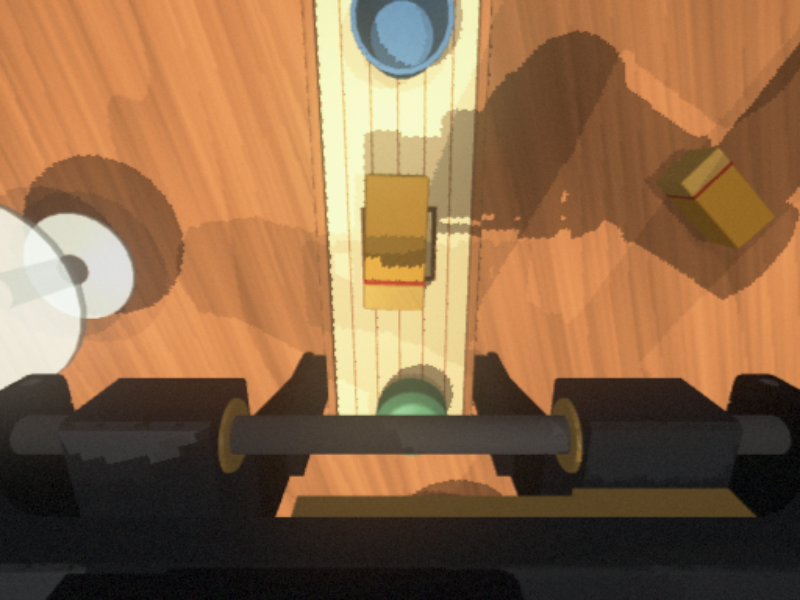

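The wrist view shows the tin's top face with corners (366,174), (429,176), (424,310) and (364,308). The outline spans x 361–435 and y 207–280, the cup is at the top and the caddy at the bottom, behind the fingers.

Run:
```python
from h import *
np.set_printoptions(precision=4,suppress=True)
s=np.load('s1.npy',allow_pickle=True).item()
W=lambda p:(p[0]/1.5625,p[1]/1.5625)
c=[onz('wrist',W(p),.052,s) for p in((366,174),(429,176),(424,310),(364,308))]
b=(c[0]+c[1])/2;l=(c[2]+c[3])/2
print(np.array(c),'b',b,'l',l,np.linalg.norm(l-b),np.degrees(np.arctan2(*(l-b)[[1,0]])),np.linalg.norm(c[0]-c[1]))
print('gap',onz('wrist',W((398,243.5)),.008,s), [onz('wrist',W(p),.008,s) for p in((361,207),(435,207),(435,280))])
print('cup',onz('wrist',W((402,20)),.056,s))
# two view height
x1=tri([ray('wrist',W((394,308)),s),ray('top',(125+154/3.3333,160+110/3.3333))]);print(x1)
x1=tri([ray('wrist',W((397,175)),s),ray('top',(125+252/3.3333,160+137/3.3333))]);print(x1)
```

```text
[[0.5079 0.1729 0.052 ]
 [0.4674 0.1857 0.052 ]
 [0.4952 0.2768 0.052 ]
 [0.5374 0.2631 0.052 ]] b [0.4877 0.1793 0.052 ] l [0.5163 0.2699 0.052 ] 0.09503623106637085 72.46997474988275 0.04248882338733857
gap [0.5023 0.2309 0.008 ] [array([0.5224, 0.1951, 0.008 ]), array([0.4662, 0.2111, 0.008 ]), array([0.4811, 0.2685, 0.008 ])]
cup [0.4604 0.0939 0.056 ]
(array([0.5136, 0.2666, 0.0595]), [np.float64(0.001722048418917793), np.float64(0.0017220484189178489)])
(array([0.4885, 0.1796, 0.0031]), [np.float64(8.9588935380302e-05), np.float64(8.958893538030506e-05)])
```

```bash
python3 -m inch '[{"hand":0.3,"slide":[0.4,0.1,-5],"yaw":-0.02},{"hand":0.3,"slide":[0.4,0.1,-10],"yaw":-0.02},{"hand":0.3,"slide":[0.4,0.1,-14],"yaw":-0.02},{"hand":0.3,"slide":[0.4,0.1,-17.6],"yaw":-0.02},{"hand":0.3,"slide":[0.4,0.1,-17.6],"yaw":-0.02},{"hand":0.45,"slide":[0.4,0.1,-17.6],"yaw":-0.02},{"hand":0.47,"slide":[0.4,0.1,-17.6],"yaw":-0.02},{"hand":0.49,"slide":[0.4,0.1,-17.6],"yaw":-0.02},{"hand":0.5,"slide":[0.4,0.1,-17.6],"yaw":-0.02},{"hand":0.5,"slide":[0.4,0.1,-17.6],"yaw":-0.02}]'
python3 -m inch '[{"hand":0.5,"slide":[0,0,0],"yaw":0},{"hand":0.5,"slide":[0,0,0],"yaw":0},{"hand":0.5,"slide":[0,0,0],"yaw":0}]'
python3 -m inch '[{"hand":0.51,"slide":[0,0,0],"yaw":0},{"hand":0.51,"slide":[0,0,0],"yaw":0},{"hand":0.51,"slide":[0,0,0],"yaw":0}]'
```

```text
time_s: 2.7
tcp_pos: [0.5123, 0.2569, 0.0871]
ee_rot: [[-0.294, -0.956, 0.002], [-0.956, 0.294, 0.001], [-0.001, -0.001, -1.0]]
wrist_force: [-0.4, -0.2, 3.2]
gripper_width: 0.503
time_s: 3.08
tcp_pos: [0.5123, 0.2569, 0.0871]
ee_rot: [[-0.294, -0.956, 0.001], [-0.956, 0.294, 0.001], [-0.001, -0.001, -1.0]]
wrist_force: [0.8, -0.1, 4.7]
gripper_width: 0.505
time_s: 3.45
tcp_pos: [0.5123, 0.2569, 0.0871]
ee_rot: [[-0.294, -0.956, 0.001], [-0.956, 0.294, 0.001], [-0.001, -0.001, -1.0]]
wrist_force: [0.1, 0.1, 5.7]
gripper_width: 0.504
```

```bash
python3 -m inch '[{"hand":0.51,"slide":[-0.1,-0.4,0.9],"yaw":0},{"hand":0.51,"slide":[-0.2,-0.8,1.8],"yaw":0},{"hand":0.51,"slide":[-0.36,-1.2,2.7],"yaw":0},{"hand":0.51,"slide":[-0.36,-1.2,2.7],"yaw":0},{"hand":0.51,"slide":[-0.36,-1.2,2.7],"yaw":0}]'
python3 - <<'E'
from h import *
s,im=snap('wrist','w2');s,a=snap('scene','s2');np.save('s2.npy',s,allow_pickle=True)
print(s['gripper_width'],s['wrist_force'])
x=cv2.resize(a[110:230,230:390],(400,300),interpolation=cv2.INTER_CUBIC);y=cv2.resize(im,(400,300))
cv2.imwrite('pics/c2.png',np.hstack([x,y]))
E
```

```text
time_s: 4.08
tcp_pos: [0.5081, 0.2445, 0.1132]
ee_rot: [[-0.295, -0.956, -0.0], [-0.956, 0.295, 0.0], [-0.0, 0.0, -1.0]]
wrist_force: [-0.2, -0.4, -1.0]
gripper_width: 0.51
0.5035861427926566 [ 0.02597603  0.56471286 -1.58645077]
```

View pics/c2.png

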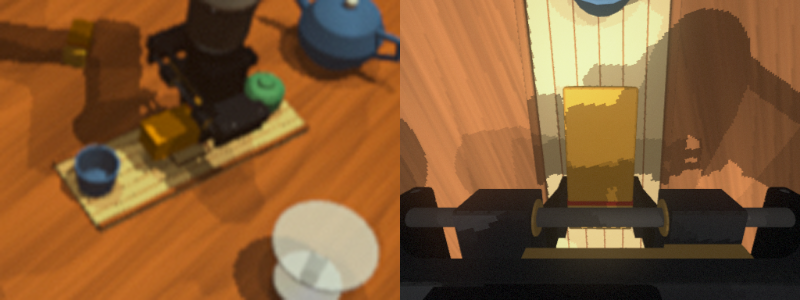

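The tin is still level in the grip: its bottom end at (600,87) in the wrist half is as wide as the lid end. So the squeeze has to be loosened in small steps to let the bottom swing down, and I'll watch the bottom end's row and width.

```bash
cat > look.py <<'E'
from h import *
s=sense();im=capture('wrist');cv2.imwrite('pics/last.png',im)
h=cv2.cvtColor(im,cv2.COLOR_BGR2HSV)
m=((h[...,0]>14)&(h[...,0]<27)&(h[...,1]>165)).astype(np.uint8);m[:,:150]=0;m[:,360:]=0;m[236:]=0
n,l,st,_=cv2.connectedComponentsWithStats(m);k=1+np.argmax(st[1:,4]);r=np.where((l==k).sum(1)>25)[0]
for q in (r[0]+3,(r[0]+r[-1])//2,r[-1]-4):
    c=np.where(l[q]==k)[0];print('row',q,'cols',c[0],c[-1],'w',c[-1]-c[0])
print(r[0],r[-1],'Fz',round(s['wrist_force'][2],2),'w',round(s['gripper_width'],4),s['tcp_pos'])
E
python3 look.py
for h in 1; do python3 -m inch '[{"hand":0.505,"slide":[0,0,0],"yaw":0},{"hand":0.505,"slide":[0,0,0],"yaw":0},{"hand":0.505,"slide":[0,0,0],"yaw":0}]'|tail -2; done; python3 look.py
python3 -m inch '[{"hand":0.5,"slide":[0,0,0],"yaw":0},{"hand":0.5,"slide":[0,0,0],"yaw":0},{"hand":0.5,"slide":[0,0,0],"yaw":0}]'|tail -2; python3 look.py
```

```text
row 114 cols 209 304 w 95
row 173 cols 211 301 w 90
row 231 cols 214 299 w 85
111 235 Fz -0.54 w 0.5027 [0.50805152 0.24453824 0.11292787]
wrist_force: [-0.4, -0.6, -1.5]
gripper_width: 0.505
row 114 cols 209 304 w 95
row 173 cols 211 301 w 90
row 231 cols 214 299 w 85
111 235 Fz -1.52 w 0.5048 [0.50818989 0.24457929 0.11315939]
wrist_force: [0.5, 0.5, -3.1]
gripper_width: 0.503
row 114 cols 209 304 w 95
row 173 cols 211 301 w 90
row 231 cols 214 299 w 85
111 235 Fz -3.15 w 0.503 [0.50822899 0.24459021 0.11325694]
```

```bash
python3 -m inch '[{"hand":0.497,"slide":[0,0,0],"yaw":0},{"hand":0.497,"slide":[0,0,0],"yaw":0}]'|tail -2; python3 look.py|tail -4
python3 -m inch '[{"hand":0.495,"slide":[0,0,0],"yaw":0},{"hand":0.495,"slide":[0,0,0],"yaw":0}]'|tail -2; python3 look.py|tail -4
python3 -m inch '[{"hand":0.493,"slide":[0,0,0],"yaw":0},{"hand":0.493,"slide":[0,0,0],"yaw":0}]'|tail -2; python3 look.py|tail -4
```

```text
wrist_force: [0.1, -0.0, -2.5]
gripper_width: 0.505
row 114 cols 209 304 w 95
row 173 cols 211 301 w 90
row 231 cols 214 298 w 84
111 235 Fz -2.5 w 0.5047 [0.50821448 0.24454037 0.11325147]
wrist_force: [-0.4, -0.0, -0.4]
gripper_width: 0.503
row 109 cols 217 295 w 78
row 170 cols 217 296 w 79
row 231 cols 216 296 w 80
106 235 Fz -0.37 w 0.5031 [0.50821756 0.24456932 0.11335342]
wrist_force: [-0.6, 0.5, 0.8]
gripper_width: 0.507
row 132 cols 217 295 w 78
row 182 cols 219 295 w 76
row 231 cols 221 291 w 70
129 235 Fz 0.84 w 0.507 [0.50840655 0.24474463 0.11352312]
```

At 0.495 the bottom swung down to the tray while the lid was still held; at 0.493 the tin slipped out and lies flat again. So I'll regrip and lift with a squeeze of about 0.495, tightening between steps.

```bash
python3 - <<'E'
from h import *
s=sense()
for uv in((217,129),(296,129),(221,231),(291.5,231)):print(onz('wrist',uv,.052,s))
E
python3 -m inch '[{"hand":0.44,"slide":[0,0,0],"yaw":0},{"hand":0.44,"slide":[0,0.0,0],"yaw":0}]'|tail -1; python3 look.py
```

```text
[0.50770674 0.1697675  0.052     ]
[0.46656233 0.18245429 0.052     ]
[0.52572579 0.22781704 0.052     ]
[0.48456488 0.24049365 0.052     ]
gripper_width: 0.552
row 132 cols 217 294 w 77
row 182 cols 219 293 w 74
row 231 cols 222 290 w 68
129 235 Fz 0.33 w 0.5518 [0.50823351 0.24461151 0.11329535]
```

```bash
python3 -m inch '[{"hand":0.42,"slide":[0.42,1.3,0],"yaw":0},{"hand":0.42,"slide":[0.42,1.3,-1.3],"yaw":0},{"hand":0.42,"slide":[0.42,1.3,-2.6],"yaw":0},{"hand":0.5,"slide":[0.42,1.3,-2.6],"yaw":0},{"hand":0.51,"slide":[0.42,1.3,-2.6],"yaw":0},{"hand":0.51,"slide":[0.42,1.3,-2.6],"yaw":0},{"hand":0.51,"slide":[0.3,0.9,-1.7],"yaw":0},{"hand":0.51,"slide":[0.2,0.5,-0.8],"yaw":0},{"hand":0.51,"slide":[0.1,0.2,0.1],"yaw":0},{"hand":0.51,"slide":[0.1,0.2,0.1],"yaw":0}]'|tail -2
python3 look.py
python3 -m inch '[{"hand":0.5,"slide":[0,0,0],"yaw":0},{"hand":0.497,"slide":[0,0,0],"yaw":0},{"hand":0.4955,"slide":[0,0,0],"yaw":0},{"hand":0.4955,"slide":[0,0,0],"yaw":0}]'|tail -2; python3 look.py
```

```text
wrist_force: [0.5, 0.8, -2.1]
gripper_width: 0.503
row 105 cols 209 304 w 95
row 168 cols 211 301 w 90
row 231 cols 214 298 w 84
102 235 Fz -2.1 w 0.5026 [0.50958291 0.24664952 0.11561456]
wrist_force: [-0.7, 0.1, -1.0]
gripper_width: 0.505
row 102 cols 217 295 w 78
row 166 cols 216 297 w 81
row 229 cols 216 296 w 80
99 233 Fz -0.99 w 0.5052 [0.50914608 0.24654209 0.11416377]
```

```bash
python3 -m inch '[{"hand":0.4958,"slide":[-0.1,-0.4,0.5],"yaw":0},{"hand":0.4958,"slide":[-0.22,-0.75,1.0],"yaw":0},{"hand":0.4958,"slide":[-0.35,-1.15,1.45],"yaw":0},{"hand":0.4958,"slide":[-0.48,-1.56,1.85],"yaw":0},{"hand":0.4958,"slide":[-0.48,-1.56,1.85],"yaw":0}]'|tail -2
python3 look.py
```

```text
wrist_force: [0.8, 0.3, 0.0]
gripper_width: 0.505
row 112 cols 223 290 w 67
row 165 cols 220 292 w 72
row 217 cols 218 294 w 76
109 221 Fz 0.03 w 0.5049 [0.50443985 0.2306728  0.13337346]
```

The tin is rotating as wanted: the bottom end is now narrower than the lid end. I'll continue along the arc.

```bash
python3 -m inch '[{"hand":0.4958,"slide":[-0.14,-0.45,0.35],"yaw":0},{"hand":0.4958,"slide":[-0.28,-0.9,0.7],"yaw":0},{"hand":0.4958,"slide":[-0.42,-1.4,1.0],"yaw":0},{"hand":0.4958,"slide":[-0.57,-1.86,1.3],"yaw":0},{"hand":0.4958,"slide":[-0.57,-1.86,1.3],"yaw":0}]'|tail -2
python3 look.py
python3 -m inch '[{"hand":0.4958,"slide":[-0.16,-0.5,0.2],"yaw":0},{"hand":0.4958,"slide":[-0.32,-1.0,0.4],"yaw":0},{"hand":0.4958,"slide":[-0.48,-1.6,0.6],"yaw":0},{"hand":0.4958,"slide":[-0.65,-2.1,0.75],"yaw":0},{"hand":0.4958,"slide":[-0.65,-2.1,0.75],"yaw":0}]'|tail -2
python3 look.py
python3 - <<'E'
from h import *
s,a=snap('scene','s3');im=cv2.imread('pics/last.png')
x=cv2.resize(a[110:230,230:390],(400,300),interpolation=cv2.INTER_CUBIC);y=cv2.resize(im,(400,300))
cv2.imwrite('pics/c3.png',np.hstack([x,y]))
E
```

```text
wrist_force: [-0.4, 0.5, -0.3]
gripper_width: 0.504
row 128 cols 227 286 w 59
row 169 cols 223 289 w 66
row 210 cols 220 292 w 72
125 214 Fz -0.3 w 0.5039 [0.49853551 0.2118174  0.14604706]
wrist_force: [-0.0, -0.3, 0.1]
gripper_width: 0.505
row 147 cols 229 283 w 54
row 177 cols 225 287 w 62
row 206 cols 222 291 w 69
144 210 Fz 0.12 w 0.505 [0.4919387  0.19063574 0.153333  ]
```

View pics/c3.png

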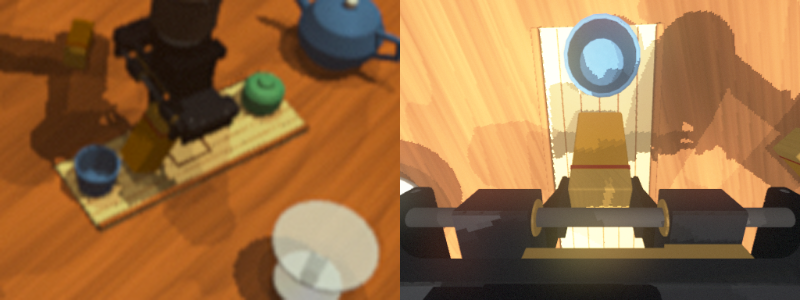

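The tin is at about 65°, held at the lid, with its bottom edge on the tray. I'll tighten, lift it 2 cm, carry it to the marked place, lower it, then finish the rotation.

```bash
python3 -m inch '[{"hand":0.51,"slide":[0,0,0],"yaw":0},{"hand":0.51,"slide":[0,0,0],"yaw":0},{"hand":0.51,"slide":[0,0,1],"yaw":0},{"hand":0.51,"slide":[0,0,2],"yaw":0},{"hand":0.51,"slide":[0.6,2.5,2],"yaw":0},{"hand":0.51,"slide":[1.2,5,2],"yaw":0},{"hand":0.51,"slide":[1.85,7.4,2],"yaw":0},{"hand":0.51,"slide":[1.85,7.4,2],"yaw":0},{"hand":0.51,"slide":[1.85,7.4,1],"yaw":0},{"hand":0.51,"slide":[1.85,7.4,0.2],"yaw":0}]'|tail -2
python3 look.py
python3 -m inch '[{"hand":0.498,"slide":[0,0,0],"yaw":0},{"hand":0.496,"slide":[0,0,-0.1],"yaw":0},{"hand":0.4955,"slide":[0,0,-0.1],"yaw":0},{"hand":0.4955,"slide":[0,0,-0.1],"yaw":0}]'|tail -2;python3 look.py
```

```text
wrist_force: [-0.2, 0.4, -2.0]
gripper_width: 0.506
row 147 cols 229 283 w 54
row 177 cols 224 287 w 63
row 206 cols 222 291 w 69
144 210 Fz -1.97 w 0.5062 [0.51013165 0.26473171 0.15422014]
wrist_force: [0.2, -0.0, -2.5]
gripper_width: 0.504
row 147 cols 229 283 w 54
row 177 cols 224 287 w 63
row 206 cols 222 291 w 69
144 210 Fz -2.5 w 0.5037 [0.51073893 0.26535761 0.15443615]
```

```bash
python3 -m inch '[{"hand":0.4956,"slide":[-0.17,-0.55,0.0],"yaw":0},{"hand":0.4956,"slide":[-0.34,-1.1,0.05],"yaw":0},{"hand":0.4956,"slide":[-0.5,-1.65,0.05],"yaw":0},{"hand":0.4956,"slide":[-0.68,-2.2,0.05],"yaw":0},{"hand":0.4956,"slide":[-0.68,-2.2,0.05],"yaw":0}]'|tail -2;python3 look.py
python3 -m inch '[{"hand":0.4956,"slide":[-0.12,-0.37,-0.05],"yaw":0},{"hand":0.4956,"slide":[-0.23,-0.74,-0.1],"yaw":0},{"hand":0.4956,"slide":[-0.34,-1.1,-0.17],"yaw":0},{"hand":0.4956,"slide":[-0.45,-1.46,-0.25],"yaw":0},{"hand":0.4956,"slide":[-0.45,-1.46,-0.25],"yaw":0}]'|tail -2;python3 look.py
python3 - <<'E'
from h import *
s,a=snap('scene','s4');im=cv2.imread('pics/last.png')
x=cv2.resize(a[110:230,230:390],(400,300),interpolation=cv2.INTER_CUBIC);y=cv2.resize(im,(400,300))
cv2.imwrite('pics/c4.png',np.hstack([x,y]))
E
```

```text
wrist_force: [-0.6, 0.4, -1.7]
gripper_width: 0.509
row 150 cols 230 283 w 53
row 178 cols 225 287 w 62
row 206 cols 222 290 w 68
147 210 Fz -1.75 w 0.5088 [0.50371374 0.24286309 0.15480542]
wrist_force: [-1.6, 1.1, 6.3]
gripper_width: 0.508
row 160 cols 231 283 w 52
row 183 cols 226 287 w 61
row 206 cols 223 290 w 67
157 210 Fz 6.32 w 0.5084 [0.49992834 0.22908331 0.1538517 ]
```

View pics/c4.png

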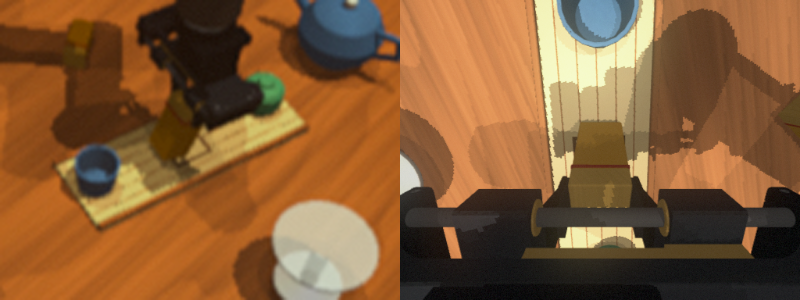

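```bash
python3 - <<'E'
from h import *
s=sense();K,c,R,m=pose('wrist',s)
def pt(row,w,col=257):
    z=K[0,0]*44/1000/w; d=np.linalg.inv(K)@[col,row,1]; return c+R@((d*z)*[1,-1,-1])
for r0,w0 in((157.5,53),(157.5,52.)):
    a=pt(r0,w0);b=pt(207,68.5);d=b-a;print(a,b,np.linalg.norm(d),'tilt',np.degrees(np.arctan2(d[2],np.hypot(d[0],d[1]))))
E
python3 -m inch '[{"hand":0.4956,"slide":[0,0,0.15],"yaw":0},{"hand":0.4956,"slide":[0,0,0.3],"yaw":0},{"hand":0.4956,"slide":[0,0,0.3],"yaw":0}]'|tail -2;python3 look.py
```

```text
[0.48674447 0.18774531 0.01889465] [0.49315021 0.20822138 0.07980008] 0.06457379795404236 tilt 70.59457540958697
[0.48695694 0.18846965 0.01452789] [0.49315021 0.20822138 0.07980008] 0.0684758821625367 tilt 72.40447678553376
wrist_force: [0.4, 1.1, -1.5]
gripper_width: 0.505
row 161 cols 230 282 w 52
row 183 cols 226 286 w 60
row 205 cols 222 289 w 67
158 209 Fz -1.52 w 0.5048 [0.4991241  0.22847982 0.1547737 ]
```

```bash
python3 -m inch '[{"hand":0.51,"slide":[0,0,0],"yaw":0},{"hand":0.51,"slide":[0,0,0.6],"yaw":0},{"hand":0.51,"slide":[0.3,1.0,0.6],"yaw":0},{"hand":0.51,"slide":[0.62,2.0,0.6],"yaw":0},{"hand":0.51,"slide":[0.62,2.0,0.6],"yaw":0},{"hand":0.51,"slide":[0.62,2.0,0.2],"yaw":0},{"hand":0.51,"slide":[0.62,2.0,-0.1],"yaw":0},{"hand":0.51,"slide":[0.62,2.0,-0.1],"yaw":0}]'|tail -2
python3 look.py
python3 -m inch '[{"hand":0.497,"slide":[0,0,0],"yaw":0},{"hand":0.4952,"slide":[-0.15,-0.5,0],"yaw":0},{"hand":0.4952,"slide":[-0.3,-1.0,0],"yaw":0},{"hand":0.4945,"slide":[-0.45,-1.5,-0.05],"yaw":0},{"hand":0.4945,"slide":[-0.6,-2.0,-0.1],"yaw":0},{"hand":0.4945,"slide":[-0.6,-2.0,-0.1],"yaw":0}]'|tail -2
python3 look.py
```

```text
wrist_force: [-0.7, 0.3, -1.3]
gripper_width: 0.5
row 161 cols 230 282 w 52
row 183 cols 227 286 w 59
row 205 cols 222 289 w 67
158 209 Fz -1.33 w 0.5003 [0.50539499 0.24852295 0.15420898]
wrist_force: [0.9, -1.0, -0.8]
gripper_width: 0.505
row 182 cols 234 281 w 47
row 192 cols 229 284 w 55
row 202 cols 224 287 w 63
179 206 Fz -0.83 w 0.5049 [0.49951845 0.22823681 0.15333828]
```

```bash
python3 -m inch '[{"hand":0.4945,"slide":[-0.1,-0.3,-0.1],"yaw":0},{"hand":0.4935,"slide":[-0.2,-0.6,-0.1],"yaw":0},{"hand":0.493,"slide":[-0.2,-0.6,-0.1],"yaw":0},{"hand":0.49,"slide":[-0.2,-0.6,-0.1],"yaw":0}]'|tail -2
python3 look.py
python3 -m inch '[{"hand":0.48,"slide":[0,0,0],"yaw":0},{"hand":0.44,"slide":[0,0,0],"yaw":0},{"hand":0.35,"slide":[0,0,0],"yaw":0},{"hand":0.3,"slide":[0,0,0],"yaw":0}]'|tail -2
python3 look.py
python3 - <<'E'
from h import *
s,a=snap('scene','s5');s,t=snap('top','t5');im=cv2.imread('pics/last.png')
x=cv2.resize(a[110:230,230:390],(400,300),interpolation=cv2.INTER_CUBIC);y=cv2.resize(im,(400,300))
cv2.imwrite('pics/c5.png',np.hstack([x,y]))
E
```

```text
wrist_force: [0.2, -0.2, -0.4]
gripper_width: 0.511
row 186 cols 233 280 w 47
row 196 cols 230 284 w 54
row 206 cols 225 287 w 62
183 210 Fz -0.35 w 0.5112 [0.49767667 0.22285841 0.15227197]
wrist_force: [0.2, 0.5, 0.0]
gripper_width: 0.669
row 186 cols 232 280 w 48
row 196 cols 229 284 w 55
row 206 cols 226 287 w 61
183 210 Fz 0.03 w 0.6692 [0.49761048 0.22279407 0.15224729]
```

View pics/c5.png

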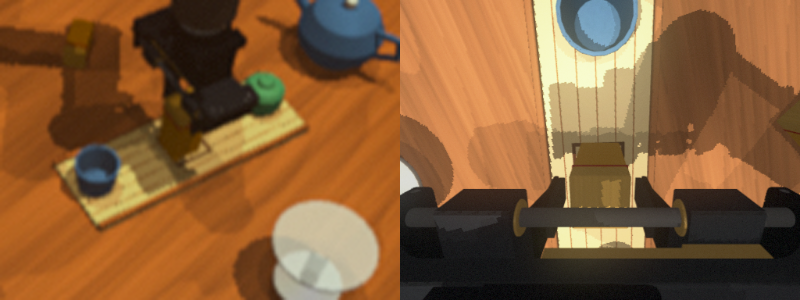

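The tin looks upright inside the marked outline, whose edge shows at (578,145). I'll raise the hand and check.

```bash
python3 -m inch '[{"hand":0.25,"slide":[0,0,1],"yaw":0},{"hand":0.25,"slide":[0,0,5],"yaw":0},{"hand":0.25,"slide":[0,0,10],"yaw":0},{"hand":0.25,"slide":[0,0,13],"yaw":0},{"hand":0.25,"slide":[0,4,13],"yaw":0},{"hand":0.25,"slide":[0,8,13],"yaw":0},{"hand":0.25,"slide":[0,12,13],"yaw":0},{"hand":0.25,"slide":[0,12,13],"yaw":0}]'|head -2
python3 - <<'E'
from h import *
s,a=snap('scene','s6');np.save('s6.npy',sense(),allow_pickle=True);s,w=snap('wrist','w6');s2,t=snap('top','t6')
x=cv2.resize(a[110:230,230:390],(400,300),interpolation=cv2.INTER_CUBIC);y=cv2.resize(w,(400,300))
z=cv2.resize(t[160:250,125:245],(400,300),interpolation=cv2.INTER_CUBIC)
q=cv2.resize(w[80:240,150:363],(400,300),interpolation=cv2.INTER_CUBIC)
cv2.imwrite('pics/c6.png',np.vstack([np.hstack([x,y]),np.hstack([z,q])]))
E
```

```text
time_s: 17.92
tcp_pos: [0.4974, 0.345, 0.2824]
```

View pics/c6.png

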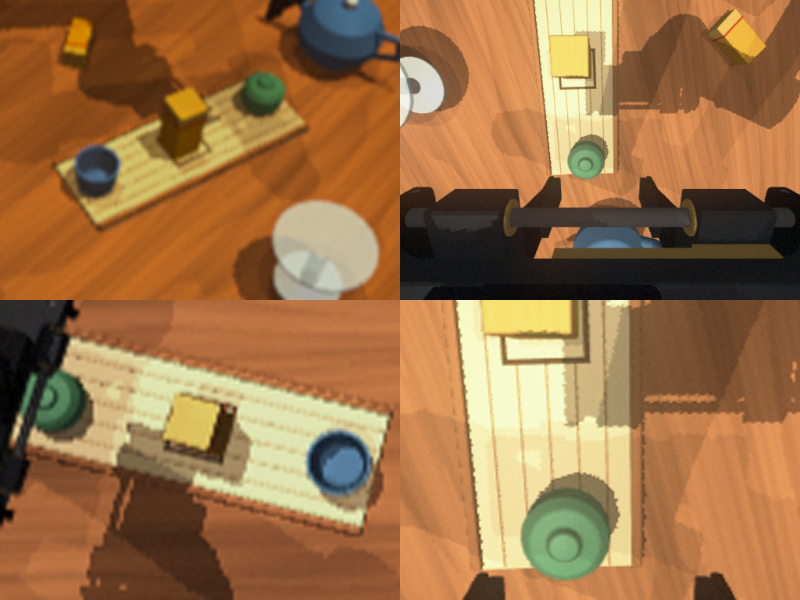

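It stands upright, lid up, with the outline visible around its base. Next I compute its offset from the gap and the dial approach.

Run:
```python
from h import *
np.set_printoptions(precision=4,suppress=True)
s=np.load('s6.npy',allow_pickle=True).item()
a=onz('wrist',(169.5*1.28,56.5*1.28),.104,s);b=onz('top',(125+192/3.3333,160+124/3.3333),.104);print('tin',a,b)
g=np.array([.499,.229]);R=np.array([[.964,-.267],[.267,.964]])
print('in gap frame',R@(a[:2]-g),R@(b[:2]-g))
w=lambda x,y:(150+(x-400)*213/400,80+(y-300)*160/300)
print('outline corners',[onz('wrist',w(*p),.008,s) for p in((501,362),(587,362))])
print('tray end corners',[onz('wrist',w(*p),.014,s) for p in((478,568),(637,568))])
print('caddy',onz('wrist',w(566,530),.045,s))
```

```text
tin [0.4978 0.2244 0.104 ] [0.4926 0.2222 0.104 ]
in gap frame [ 0.0001 -0.0048] [-0.0043 -0.0083]
outline corners [array([0.5386, 0.2504, 0.008 ]), array([0.4826, 0.2676, 0.008 ])]
tray end corners [array([0.6061, 0.3861, 0.014 ]), array([0.4912, 0.4213, 0.014 ])]
caddy [0.5279 0.367  0.045 ]
```

```bash
python3 -m inch '[{"hand":0.4,"slide":[-0.6,-6,1.5],"yaw":-0.18},{"hand":0.6,"slide":[-1.2,-12,1.5],"yaw":-0.36},{"hand":0.8,"slide":[-1.8,-18,1.5],"yaw":-0.54},{"hand":1,"slide":[-2.4,-24,1.5],"yaw":-0.72},{"hand":1,"slide":[-3,-30,1.5],"yaw":-0.9},{"hand":1,"slide":[-3.6,-36,1.5],"yaw":-1.08},{"hand":1,"slide":[-4.2,-42,1.5],"yaw":-1.26},{"hand":1,"slide":[-4.8,-47.3,1.5],"yaw":-1.48},{"hand":1,"slide":[-4.8,-47.3,1.5],"yaw":-1.48},{"hand":1,"slide":[-4.8,-47.3,1.5],"yaw":-1.48}]'
python3 - <<'E'
from h import *
s=sense();np.save('s7.npy',s,allow_pickle=True);s,w=snap('wrist','w7')
cv2.imwrite('pics/w7b.png',cv2.resize(w,(800,600),interpolation=cv2.INTER_CUBIC))
E
```

```text
time_s: 19.32
tcp_pos: [0.449, -0.1307, 0.2976]
ee_rot: [[-0.978, 0.207, 0.001], [0.207, 0.978, 0.0], [-0.001, 0.0, -1.0]]
wrist_force: [-0.3, 1.3, -0.7]
gripper_width: 0.006
```

View pics/w7b.png

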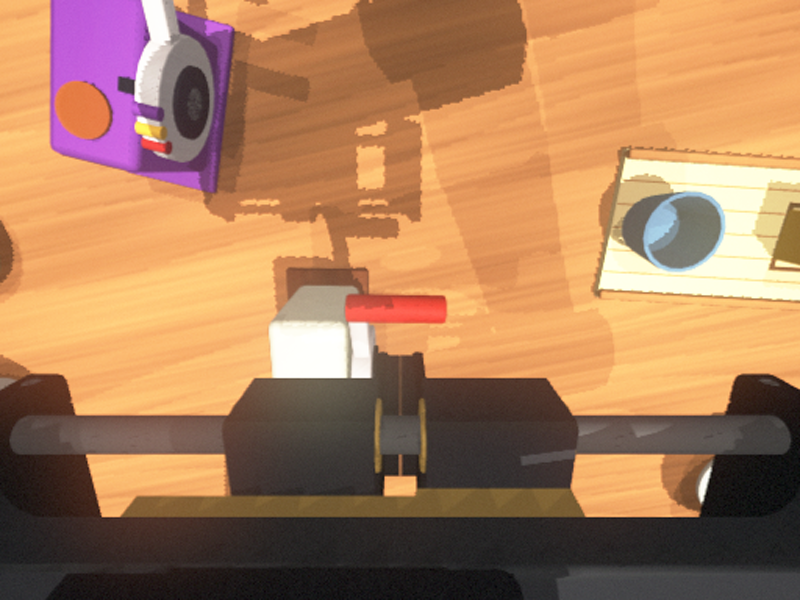

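The bar is clear in the wrist view, running from (346,308) to (446,309). Its origin is at about (409,309).

Run:
```python
from h import *
np.set_printoptions(precision=4,suppress=True)
s=np.load('s7.npy',allow_pickle=True).item()
W=lambda x,y:(x/1.5625,y/1.5625)
i=onz('wrist',W(346,308.5),.134,s);f=onz('wrist',W(446,309),.134,s);print(i,f,np.linalg.norm(f-i));o=i+(f-i)*39/62;print('origin',o)
T2=lambda x,y:(270+(x-400)/4,160+y/4)
print(tri([ray('wrist',W(446,309),s),ray('top',T2(479,187))]),tri([ray('wrist',W(446,309),s),ray('scene',(185+159/4,185+45/4))]))
ux=np.array([.978,-.207,0]);ax=o+ux*.0696
for th in(0,.3,.6,.9,.98):
    a=.611-th;p=ax-ux*.085*np.cos(a);print(th,'TCP target',p[:2],.085+.085*np.sin(a)+.079)
```

```text
[ 0.4431 -0.1642  0.134 ] [ 0.4565 -0.103   0.134 ] 0.06259509625567977
origin [ 0.4515 -0.1257  0.134 ]
(array([ 0.45  , -0.1042,  0.1535]), [np.float64(0.00043796965717564574), np.float64(0.0004379696571756691)]) (array([ 0.4575, -0.1029,  0.1308]), [np.float64(5.876384685868298e-06), np.float64(5.876384685943988e-06)])
0 TCP target [ 0.4515 -0.1257] 0.21276337983158106
0.3 TCP target [ 0.4404 -0.1233] 0.19001091947265064
0.6 TCP target [ 0.4365 -0.1225] 0.16493498114428073
0.9 TCP target [ 0.4399 -0.1232] 0.13977552373490099
0.98 TCP target [ 0.442  -0.1237] 0.13334195146280137
```

```bash
python3 -m inch '[{"hand":1,"slide":[0,0.4,-3],"yaw":0},{"hand":1,"slide":[-0.1,0.4,-6],"yaw":0},{"hand":1,"slide":[-0.1,0.4,-8],"yaw":0},{"hand":1,"slide":[-0.1,0.4,-8],"yaw":0},{"hand":1,"slide":[-0.1,0.4,-8],"yaw":0}]'
python3 -m inch '[{"hand":1,"slide":[-0.3,0.1,-1],"yaw":0},{"hand":1,"slide":[-0.7,0.15,-2],"yaw":0},{"hand":1,"slide":[-0.9,0.2,-2.8],"yaw":0},{"hand":1,"slide":[-0.9,0.2,-2.8],"yaw":0}]'
```

```text
time_s: 20.0
tcp_pos: [0.4494, -0.1256, 0.2182]
ee_rot: [[-0.979, 0.205, 0.002], [0.205, 0.979, -0.0], [-0.002, 0.0, -1.0]]
wrist_force: [0.3, -0.9, 0.1]
gripper_width: 0.006
time_s: 20.5
tcp_pos: [0.4387, -0.1241, 0.1892]
ee_rot: [[-0.978, 0.207, -0.002], [0.207, 0.978, 0.0], [0.002, -0.0, -1.0]]
wrist_force: [-3.5, 1.9, 5.6]
gripper_width: 0.008
```

The fingers touch the bar and it follows at about the first click. Pressing on.

```bash
python3 -m inch '[{"hand":1,"slide":[-0.1,0.05,-1.2],"yaw":0},{"hand":1,"slide":[-0.2,0.05,-2.4],"yaw":0},{"hand":1,"slide":[-0.1,0.05,-3.6],"yaw":0},{"hand":1,"slide":[0.05,0,-4.6],"yaw":0},{"hand":1,"slide":[0.1,0,-5.1],"yaw":0},{"hand":1,"slide":[0.1,0,-5.1],"yaw":0},{"hand":1,"slide":[0.1,0,-5.1],"yaw":0}]'
python3 - <<'E'
from h import *
s,a=snap('scene','s8');s,w=snap('wrist','w8');s,t=snap('top','t8')
print(s['tcp_pos'],s['wrist_force'],s['time_s'])
x=cv2.resize(a[185:260,185:285],(400,300),interpolation=cv2.INTER_CUBIC);y=cv2.resize(w,(400,300))
z=cv2.resize(t[160:250,125:245],(400,300),interpolation=cv2.INTER_CUBIC);q=cv2.resize(a[110:230,230:390],(400,300),interpolation=cv2.INTER_CUBIC)
cv2.imwrite('pics/c8.png',np.vstack([np.hstack([x,y]),np.hstack([z,q])]))
E
```

```text
time_s: 21.38
tcp_pos: [0.4405, -0.1245, 0.1384]
ee_rot: [[-0.978, 0.207, -0.001], [0.207, 0.978, -0.0], [0.0, -0.0, -1.0]]
wrist_force: [-3.8, -0.3, 5.1]
gripper_width: 0.008
[ 0.44052878 -0.12442979  0.13852406] [-3.17653679 -0.51517664  5.96144803] 21.475
```

View pics/c8.png

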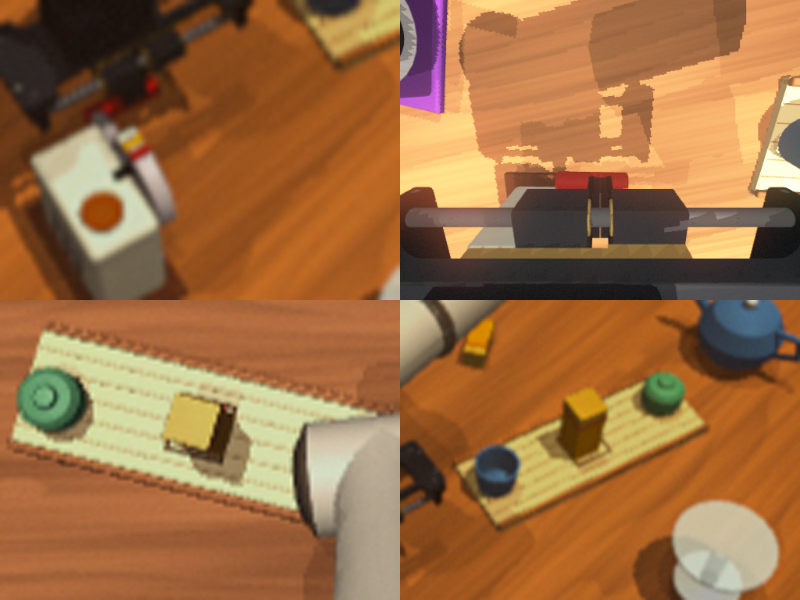

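The bar is pressed down (wrist half: (555–628,180), larger because it's closer, in line with about 61 mm height). The tin stands in its place and the cup and caddy are unmoved. I'll hold, then hand in.

```bash
python3 -m inch '[{"hand":1,"slide":[0,0,-0.1],"yaw":0},{"hand":1,"slide":[0,0,-0.1],"yaw":0},{"hand":1,"slide":[0,0,-0.1],"yaw":0},{"hand":1,"slide":[0,0,-0.1],"yaw":0},{"hand":1,"slide":[0,0,-0.1],"yaw":0},{"hand":1,"slide":[0,0,-0.1],"yaw":0},{"hand":1,"slide":[0,0,-0.1],"yaw":0},{"hand":1,"slide":[0,0,-0.1],"yaw":0}]'
python3 -c "
from station import finish_job;print(finish_job())"
```

```text
time_s: 22.52
tcp_pos: [0.4406, -0.1245, 0.1377]
ee_rot: [[-0.978, 0.207, 0.0], [0.207, 0.978, -0.0], [-0.0, -0.0, -1.0]]
wrist_force: [-2.8, -0.5, 5.6]
gripper_width: 0.005
the job is handed in; nothing more can be done
None
```

The tin is standing lid up on its marked place, let go of, and the light dial is held at its third click. I handed the job in at 22.5 s; no verdict is reported.

**Tin:** I gripped it lightly near the lid so it could pivot as I raised it along an arc. The first lift came up level because the squeeze was too tight. It slipped out flat once while I was loosening it, and I regripped. In the last pictures it is upright inside the outline. Its measured offset from the middle of the place was about 5 to 8 mm along the row and under 5 mm across.

**Dial:** I pressed the white unit's bar with the closed fingers. At the end the fingertip height of about 68 mm put the dial near 0.92 rad, with the bar pushing back about 5.6 N up. The dial angle is worked out from the fingertip height, as it can't be read directly.

**Other things:** The cup and caddy look unmoved in the last pictures; I did not measure them again. I did not check the bystanders one by one.

**Disagreements:** The two views disagreed by about 4 to 5 mm on where the tin stands. My first estimate of the lying tin's height from two views was poor, between 41 and 47 mm instead of 52 mm. I therefore used the heights given in the text for the grasp and the press.

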